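# Third hand for the paint-bench air manifold

## Task

Turn the dial on the blue air regulator to 4 (the red mark) for my air screwdriver, and only then put the bare aluminium manifold block flat on the mounting plate, square and between the two yellow lines, and push its end face against the sprung rubber coupler pad until the red pointer bar stands in the green band, never so hard that the pad bottoms out. Keep holding it there with steady pressure so that I can screw it down: finish while still holding and pressing the block. Leave the red block and the other things on the bench where they are.

Things in the scene. Friction and masses are not known exactly. Their poses are not given: they have to be found in the camera images.
- dial (a joint): Regulator dial, rad: 0 at mark 0, grows clockwise seen from above; sprung clicks (0.06 N m) each 0.35 rad, marks 0 to 6, stops just beyond; mark 4 = 1.40. Starts between marks 0 and 2; settles in the nearest click when let go. Ticks on the collar: 4 is the longer red one, others white, 3 is on the gauge's side. A white line from the middle of its top and down its side points to the value.
- dial_grip (a point): Point on the dial's upright axis, half-way up, where to grasp it. The dial is a grey ribbed cylinder, 40 mm diameter, 36 mm high, its top 16 mm above this point; 21 mm below this point is the top of a fixed black collar of 76 mm diameter, 82 mm above the bench, on a fixed blue air regulator with brass ports and a round gauge.
- mblock: The manifold block: bare aluminium, loose, about 0.3 kg. Origin at its centre; main body 56 mm (own x) by 40 mm (own y) by 50 mm (own z, up), so the origin is 25 mm above what it stands on. At the bottom a foot 84 mm long (x), 40 mm wide, 8 mm thick sticks out 14 mm at each x end, with screw holes. The two ends are alike: either may face the pad. Two brass ports on top.
- fixture: Fixed steel mounting plate carrying the sprung coupler. Origin under the plate, at bench height, on its centre line; x points in the pressing direction, towards the pad, z up. Plate 12 mm thick, x -130 to 100 mm, 120 mm wide. Yellow lines (4 mm) at y = -27 and 27 mm mark the lane. Blue coupler housing at x = 62 to 98 mm, 60 mm wide, top 62 mm above the bench, white with a green band across.
- pad: Sprung coupler pad: black disc, 26 mm diameter. Origin at its front face centre, at rest at fixture x = 30 mm, y = 0, 40 mm above the bench. Slides to fixture +x: 2.1 N to start, then 1.4 N per mm, bottoms at 14 mm. Its red pointer bar above the housing is in the green band when it is pushed in 4 to 10 mm (8 to 16 N); best 7 mm (12 N). It pushes the block back if not held.
- spare: Look-alike block of the same size in red plastic; not to be used or moved. Origin at its centre.
- open_tin: Bystander: open steel tin, 96 mm diameter, 110 mm high. Origin under its centre.
- paint_can: Bystander: closed paint can, 100 mm diameter, 120 mm high. Origin under its centre.
- beaker: Bystander: clear plastic mixing cup, 70 mm diameter, 90 mm high. Origin under its centre.
- brush: Bystander: paint brush lying flat. Origin on the bench under it.
- driver: Bystander: blue air screwdriver lying flat, about 230 mm long, 36 mm thick. Origin on the bench under it.

How it is judged:
By the outcome, as a careful person would: the job done as asked, in the order asked, and still so for the second after the job is handed in, while the arm keeps its last pose, push and grip.
It also fails if it takes over 54 s, if anything falls off the work surface, if the arm or the gripper's body presses on something with over 40 N, if the wrist force passes 120 N, or if a joint passes its speed limit or range.

## Robot

A 6-joint arm with a two-finger parallel gripper is mounted at the origin on the work surface. World frame = base frame: x ahead of the robot, y to its left, z up, the work surface at z = 0. Lengths are in mm, angles in rad, forces in N, time in s.
With the tool pointing down it reaches from about 300 to 875 mm from the base axis. Payload 6.4 kg.
Tool frame: the origin (TCP) lies on the centre line of the jaws, within the pads' length; the fingertips stand 8 mm ahead of it and the grasp point (between the pads) lies 11 mm behind it; z points along the fingers, y is the line along which they close (so a half turn about z gives the same grasp; the last joint's range is limited). The gripper opens to 85 mm and grips with 20 to 120 N. Pads are 22 mm wide; open, the fingers measure 114 mm over their backs; the gripper's body (76 mm by 85 mm) begins 54 mm behind the grasp point. The pads swing forward as they close: fully open they stand 13 mm farther back than shut.
Start: joints at [0.984, 0.181, 1.607, -0, 1.354, -0.206], TCP at [213.696, 533.83, 209.388] pointing down, gripper open.
Joint ranges: [-2.99, 2.99], [-0.89, 2.07], [0.3, 2.58], [-1.14, 4.28], [0, 2.63], [-3.12, 3.12]. Speed limits (rad/s): [2.57, 2.57, 3.01, 3.14, 3.14, 3.14].

## Interface

Orientations are given as a 3x3 rotation matrix whose columns are the frame's x, y, z axes.
In Python, from cell import status, cams, sign_off gives the robot as it stands.
- The arm moves only by the shell command python3 -m handwheel 'ROWS'. ROWS is JSON, one flat list of numbers, 7 for each row, row after row: the shift along the world's x, y, z in cm, then the turn, a rotation vector about the world's x, y, z in rad, then the closure, from 0 (fully open) to 1 (shut). A call has exactly 5 rows; each row shifts and turns the commanded pose from where the row before left it; what a row does not reach is not made up. A row lasts 1/10 s, in which the tool goes at most 50 mm and 8.59 degrees, less where a joint would pass 70% of its speed; a pose out of reach is approached as far as the arm can. A call with a gripper value outside its range is refused whole. The fingers move at their own pace and stop on an object; the grip force is fixed at half the most. Time passes only in rows, so rows that do not move let the fingers close, or fill a call up. It gives the time, the measured TCP pose, the force, the opening and the grip force at its end, in the units of the state.
- status.state(): the state, without advancing time (a new reading comes with each control period).
- cams.snapshot(name): name is "scene" or "top" or "wrist"; returns a dict with "img" (480x640x3 uint8, red, green, blue), "fx", "fy", "cx", "cy" (pixels), "k1" (the pictures are not rectified: a ray, as slopes to the right and down, at radius r is drawn at 1 + k1 r^2 times it, then the intrinsics apply), "origin" and "attitude" of the camera in the world. Camera axes: x right, y down, z forward; pixel columns grow to the right and rows downward; lengths in mm; the calibration is good to about 2 mm. A picture is of the moment at which its call begins. There is no depth.
- sign_off(): hands the job in; it is judged then, once.
Trained networks look in a picture, given as the dict that the camera call returned (one of the last four; its "shot" number tells which), for a name from the list of things; names that differ only in an ending like _2 or _b are one class to them, and where a whole thing is asked for, a point or a joint stands for the part that bears it (a point fixed in the world has none). Each returns a list of dicts, best first, with "score" (0 to 1); they miss things now and then, are a little off and sometimes report something else, mostly with a low value. They report only what shows in the picture. A call takes as long as a camera call.
- cams.regions_of(picture, target): "mask" (480x640 bool, what is visible of it) and "box" ([left, top, right, bottom] in pixels, round what is visible of it).
- cams.place_of(picture, target): "centre" ([column, row] in pixels: a listed point, or the origin of a listed thing).
The state is a dict: "time": time; "joints": joint angles; "qd": joint speeds; "tau": joint torques, N m; "ee_pos": TCP position; "tcp_rot": TCP orientation; "ft_force": force on the tool from outside, world axes, zero at the start; "wrist_torque": the same for the moment, N m; "finger_gap": finger opening in mm; "grip_force": force on a finger pad.
Only numpy, scipy, OpenCV 4.12 (cv2) and the standard library are available. Lean on these libraries where they do the work, as an engineer would, in place of code of your own. Each camera call takes 0.05 s, during which the arm holds its last target. There are 200 camera calls.

## Working session

There is one attempt and no reset: what is moved stays moved. The work goes in short steps, Python scripts to look and compute and a shell command to move; the robot and the scene stay as the last step left them, time stands still between calls to the robot, and variables do not carry over. Pictures are saved under pics/ and viewed, at most 10 in all, crops included, and the job is handed in when it is done.

```bash
ls; mkdir -p pics; cat > h.py <<'E'
import numpy as np, cv2
from cell import status, cams, sign_off
def ray(p,px):
    x=(px[0]-p["cx"])/p["fx"]; y=(px[1]-p["cy"])/p["fy"]
    u,v=x,y
    for _ in range(20):
        s=1+p["k1"]*(u*u+v*v); u,v=x/s,y/s
    d=np.array(p["attitude"])@np.array([u,v,1.0]); return np.array(p["origin"],float),d/np.linalg.norm(d)
def atz(p,px,z):
    o,d=ray(p,px); return o+d*(z-o[2])/d[2]
def tri(l):
    A=np.zeros((3,3));b=np.zeros(3)
    for p,px in l:
        o,d=ray(p,px);M=np.eye(3)-np.outer(d,d);A+=M;b+=M@o
    return np.linalg.solve(A,b)
def proj(p,X):
    c=np.array(p["attitude"]).T@(np.array(X,float)-p["origin"]);u,v=c[0]/c[2],c[1]/c[2];s=1+p["k1"]*(u*u+v*v)
    return np.array([p["fx"]*u*s+p["cx"],p["fy"]*v*s+p["cy"]])
def save(p,n): cv2.imwrite("pics/"+n,p["img"][:,:,::-1])
E
python3 - <<'E'
from h import *
np.set_printoptions(precision=1,suppress=True)
P={n:cams.snapshot(n) for n in("scene","top","wrist")}
for n,p in P.items(): print(n,p["origin"],p["fx"],p["k1"]); 
save(P["top"],"t0.png");save(P["scene"],"s0.png");save(P["wrist"],"w0.png")
for t in["dial_grip","mblock","fixture","pad","spare"]:
    L=[]
    for n,p in P.items():
        r=cams.place_of(p,t)
        print(t,n,[(np.round(q["centre"]),round(q["score"],2)) for q in r[:3]])
        if r and r[0]["score"]>.4 and n!="wrist":L.append((p,r[0]["centre"]))
    if len(L)>1:print("  ->",tri(L))
E
```

```text
pics
scene [1170.1 -830.6  940.5] 477.1446638245107 -0.09017430720299678
top [ 486.5   11.4 1472.3] 510.0811375190771 -0.06904733849215006
wrist [148.9 559.5 373.9] 356.79871727867646 0.017094399042152163
dial_grip scene [(array([230., 305.]), 0.86), (array([401., 260.]), 0.51)]
dial_grip top [(array([437., 262.]), 0.77)]
dial_grip wrist []
  -> [ 538.3 -308.   105.6]
mblock scene [(array([306., 295.]), 0.73), (array([371., 183.]), 0.52)]
mblock top [(array([358., 236.]), 0.79), (array([192., 208.]), 0.37)]
mblock wrist []
  -> [ 618.1 -105.9   11. ]
fixture scene [(array([348., 243.]), 0.89)]
fixture top []
fixture wrist []
pad scene [(array([353., 226.]), 0.69)]
pad top [(array([254., 246.]), 0.59)]
pad wrist []
  -> [589.2 189.3  43.9]
spare scene [(array([256., 276.]), 0.91)]
spare top [(array([367., 290.]), 0.8), (array([357., 236.]), 0.4)]
spare wrist []
  -> [ 461.4 -128.5   19.6]
```

View pics/t0.png

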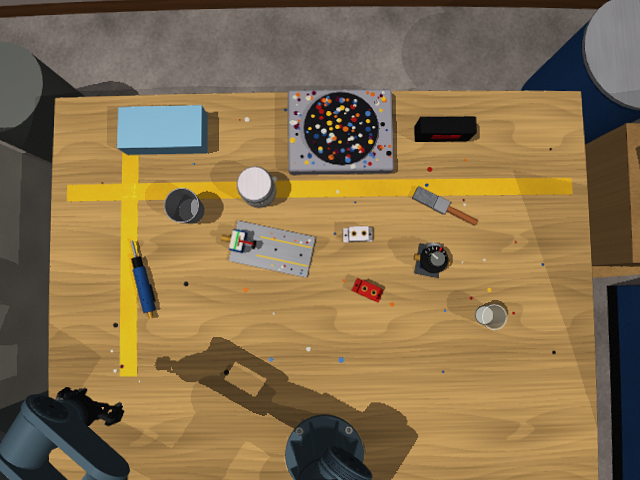

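View pics/s0.png

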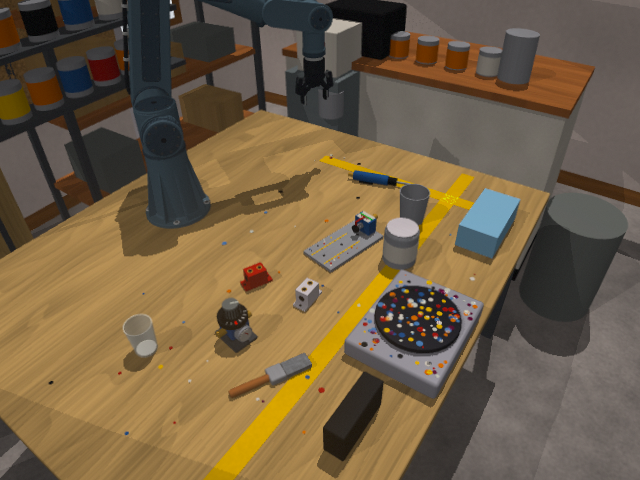

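```bash
python3 -c "
from h import *
np.set_printoptions(precision=3,suppress=True)
s=status.state();print(np.array(s['tcp_rot']),s['finger_gap'],s['time']);p=cams.snapshot('wrist');print(np.array(p['attitude']))"
R='' ; python3 -m handwheel '[1.6,-4.2,0,0,0,0,0, 1.6,-4.2,0,0,0,0,0, 1.6,-4.2,0,0,0,0,0, 1.6,-4.2,0,0,0,0,0, 1.6,-4.2,0,0,0,0,0]'
python3 -m handwheel '[1.6,-4.2,0,0,0,0,0, 1.6,-4.2,0,0,0,0,0, 1.6,-4.2,0,0,0,0,0, 1.6,-4.2,0,0,0,0,0, 1.6,-4.2,0,0,0,0,0]'
python3 -m handwheel '[1.6,-4.2,0,0,0,0,0, 1.6,-4.2,0,0,0,0,0, 1.6,-4.2,0,0,0,0,0, 1.6,-4.2,0,0,0,0,0, 1.6,-4.2,0,0,0,0,0]'
python3 -m handwheel '[1.6,-4.2,0,0,0,0,0, 1.6,-4.2,0,0,0,0,0, 1.6,-4.2,0,0,0,0,0, 1.6,-4.2,0,0,0,0,0, 1.6,-4.2,0,0,0,0,0]'
python3 - <<'E'
from h import *
np.set_printoptions(precision=3,suppress=True)
s=status.state();print(s['joints'],np.array(s['tcp_rot']))
p=cams.snapshot('wrist');q=cams.snapshot('top');save(p,'w1.png');print(p['origin'],np.array(p['attitude']))
a=cams.place_of(p,'dial_grip');b=cams.place_of(q,'dial_grip');print(a[:2],b[:2])
if a and b: print(tri([(p,a[0]['centre']),(q,b[0]['centre'])]),atz(p,a[0]['centre'],103))
E
```

```text
[[-0.928  0.372  0.   ]
 [ 0.372  0.928 -0.   ]
 [-0.     0.    -1.   ]] 84.97144715688961 0.9
[[ 0.371  0.894  0.252]
 [ 0.929 -0.357 -0.1  ]
 [ 0.     0.271 -0.962]]
time: 1.45
ee_pos: [294.0, 322.4, 209.5]
tcp_rot: [[-0.929, 0.371, 0.001], [0.371, 0.929, 0.0], [-0.0, 0.001, -1.0]]
ft_force: [0.9, -0.3, 0.3]
finger_gap: 85.4
grip_force: 0.0
time: 1.95
ee_pos: [374.1, 112.1, 209.8]
tcp_rot: [[-0.928, 0.372, 0.001], [0.372, 0.928, 0.0], [-0.001, 0.001, -1.0]]
ft_force: [1.2, 0.3, 0.3]
finger_gap: 85.7
grip_force: 0.0
time: 2.45
ee_pos: [454.1, -98.2, 209.7]
tcp_rot: [[-0.928, 0.372, 0.001], [0.372, 0.928, -0.0], [-0.001, 0.0, -1.0]]
ft_force: [0.8, 0.3, -0.3]
finger_gap: 85.3
grip_force: 0.0
time: 2.95
ee_pos: [534.1, -308.1, 209.3]
tcp_rot: [[-0.928, 0.372, 0.0], [0.372, 0.928, -0.0], [-0.0, 0.0, -1.0]]
ft_force: [-0.3, -0.6, -0.2]
finger_gap: 85.2
grip_force: 0.0
[-0.715  0.272  1.498  0.     1.372 -1.905] [[-0.928  0.372  0.   ]
 [ 0.372  0.928 -0.   ]
 [-0.     0.    -1.   ]]
[ 469.491 -282.131  374.627] [[ 0.371  0.894  0.252]
 [ 0.929 -0.357 -0.101]
 [ 0.     0.271 -0.962]]
[{'centre': [320.8, 245.7], 'score': 0.63}] [{'centre': [436.6, 259.4], 'score': 0.42}]
[ 544.159 -309.529  102.219] [ 544.158 -309.792  103.   ]
```

View pics/w1.png

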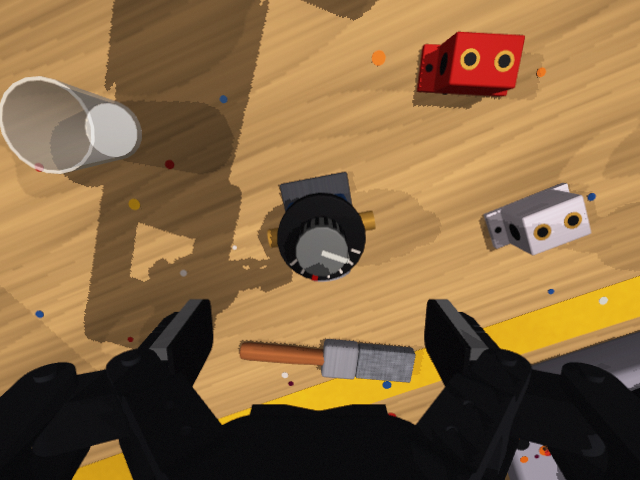

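```bash
python3 - <<'E'
from h import *
np.set_printoptions(precision=1,suppress=True)
p=cams.snapshot('wrist');im=p['img'].astype(int);c=im[225:290,270:375]
cv2.imwrite('pics/c1.png',cv2.resize(p['img'][190:290,265:385,::-1],None,fx=6,fy=6,interpolation=cv2.INTER_CUBIC))
C=np.array([544.2,-309.7])
for nm,m in(('red',(im[...,0]>120)&(im[...,1]<70)),('white',im.min(2)>165)):
    m=m.astype(np.uint8);m[:225]=0;m[290:]=0;m[:,:275]=0;m[:,370:]=0
    n,l,st,ce=cv2.connectedComponentsWithStats(m)
    for i in range(1,n):
        if st[i,4]<3: continue
        out=[]
        for z in(82,119):
            X=atz(p,ce[i],z)[:2]-C; out.append((X,np.degrees(np.arctan2(X[1],X[0])).round(0),np.hypot(*X).round(1)))
        print(nm,ce[i],st[i,4],out)
E
```

```text
red [313.3 279.7] 23 [(array([ 30.9, -18.3]), np.float64(-31.0), np.float64(35.9)), (array([ 17.4, -12.3]), np.float64(-35.0), np.float64(21.4))]
white [354.4 252.6] 11 [(array([21.1, 23.7]), np.float64(48.0), np.float64(31.7)), (array([ 8.9, 24.3]), np.float64(70.0), np.float64(25.9))]
white [333.8 259. ] 141 [(array([19.9,  5.2]), np.float64(15.0), np.float64(20.5)), (array([7.8, 8.2]), np.float64(46.0), np.float64(11.3))]
white [339.1 272.4] 9 [(array([33. ,  5.1]), np.float64(9.0), np.float64(33.4)), (array([19.3,  8.1]), np.float64(23.0), np.float64(20.9))]
```

View pics/c1.png

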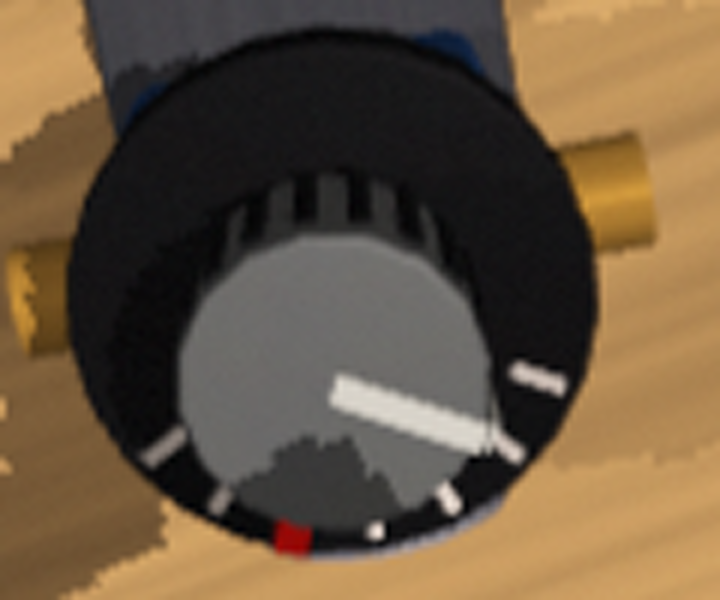

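```bash
python3 - <<'E'
from h import *
np.set_printoptions(precision=1,suppress=True)
p=cams.snapshot('wrist')
f=lambda u,v,z:atz(p,(265+u/6,190+v/6),z)
a=f(335,390,119);b=f(490,440,119);print('line',a,b,np.degrees(np.arctan2(*(b-a)[1::-1])))
T=np.array([f(538,377,82),f(510,447,82),f(448,500,82),f(376,530,82),f(220,500,82),f(163,445,82)])[:,:2]
A=np.c_[2*T,np.ones(6)];s=np.linalg.lstsq(A,(T**2).sum(1),rcond=None)[0];print('ticks centre',s[:2],np.sqrt(s[2]+s[:2]@s[:2]))
# collar outline
print('collar edges',(f(68,285,82)+f(598,285,82))/2,(f(330,30,82)+f(330,555,82))/2)
for t in T: print(np.degrees(np.arctan2(*(t-s[:2])[::-1])))
E
```

```text
line [ 545.5 -308.4  119. ] [ 558.9 -292.7  119. ] 49.501561703681624
ticks centre [ 549.7 -309.5] 29.565500429443468
collar edges [ 542.1 -307.    82. ] [ 544.2 -308.3   82. ]
57.17522097789896
35.38067922603019
12.022613194434673
-10.33619534691129
-56.4512431661348
-79.29925752008867
```

```bash
python3 -m handwheel '[1.1,-0.1,-2.3,0,0,0,0, 0,0,-2.3,0,0,0,0, 0,0,-2.3,0,0,0,0, 0,0,-2.2,0,0,0,0, 0,0,-2.2,0,0,0,0]'
python3 -m handwheel '[0,0,0,0,0,0,1, 0,0,0,0,0,0,1, 0,0,0,0,0,0,1, 0,0,0,0,0,0,1, 0,0,0,0,0,0,1]'
python3 -m handwheel '[0,0,0,0,0,0,1, 0,0,0,0,0,0,1, 0,0,0,0,0,0,1, 0,0,0,0,0,0,1, 0,0,0,0,0,0,1]'
```

```text
time: 3.75
ee_pos: [544.8, -305.5, 96.3]
tcp_rot: [[-0.929, 0.37, 0.001], [0.37, 0.929, -0.0], [-0.001, -0.0, -1.0]]
ft_force: [0.1, 0.5, -0.8]
finger_gap: 85.5
grip_force: 0.0
time: 4.25
ee_pos: [545.3, -307.6, 97.7]
tcp_rot: [[-0.928, 0.372, 0.002], [0.372, 0.928, -0.001], [-0.002, -0.001, -1.0]]
ft_force: [0.3, 0.1, -0.5]
finger_gap: 12.5
grip_force: 0.0
time: 4.75
ee_pos: [544.8, -307.3, 96.7]
tcp_rot: [[-0.928, 0.372, 0.0], [0.372, 0.928, -0.0], [-0.0, -0.0, -1.0]]
ft_force: [-0.8, 0.6, 3.3]
finger_gap: -0.0
grip_force: 1.5
```

```bash
python3 - <<'E'
from h import *
p=cams.snapshot('wrist');save(p,'w2.png');q=cams.snapshot('scene')
cv2.imwrite('pics/s2.png',cv2.resize(q['img'][220:380,140:340,::-1],None,fx=3,fy=3))
cv2.imwrite('pics/m2.png',np.vstack([cv2.resize(p['img'][:,:,::-1],(480,360)),cv2.resize(q['img'][220:380,140:340,::-1],(480,240))[:240]]))
print(status.state())
E
```

```text
{'time': 4.85, 'joints': array([-7.03034876e-01,  4.06261066e-01,  1.56299203e+00, -6.82884278e-05,
        1.17190532e+00, -1.89301086e+00]), 'qd': array([ 0.00037237, -0.00110705, -0.00043718,  0.00035548,  0.00116156,
       -0.00023237]), 'tau': array([ 3.64989415e-02, -5.05312192e+01, -3.09583390e+01,  6.08579884e-02,
       -2.38733981e-01,  2.01961630e-04]), 'ee_pos': array([ 544.81457407, -307.33869832,   96.70646376]), 'tcp_rot': array([[-9.28369836e-01,  3.71657589e-01,  2.90588965e-04],
       [ 3.71657496e-01,  9.28369860e-01, -3.28757206e-04],
       [-3.91959148e-04, -1.97208706e-04, -9.99999904e-01]]), 'ft_force': array([-0.36933348, -0.73977374,  3.24649751]), 'wrist_torque': array([4.29676533e-02, 1.49295793e-01, 1.40052346e-04]), 'grip_force': 1.7364164628088474, 'finger_gap': -0.1504740834386859}
```

View pics/m2.png

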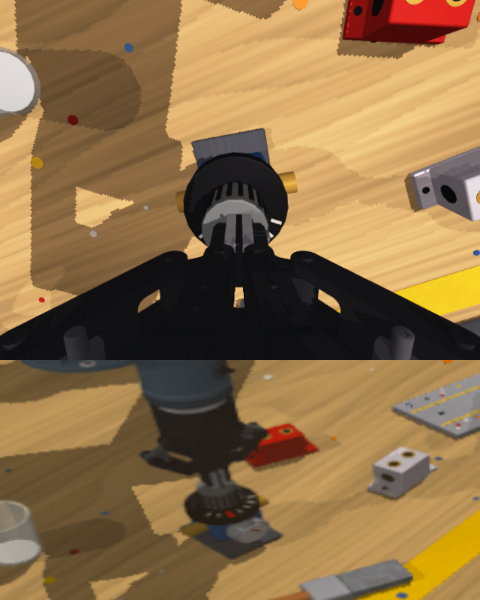

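```bash
python3 - <<'E'
from h import *
np.set_printoptions(precision=1,suppress=True)
P={n:cams.snapshot(n) for n in("scene","top","wrist")}
s=status.state();T=s['ee_pos'];R=s['tcp_rot']
for n,p in P.items():
    r=cams.place_of(p,'dial_grip');print(n,[(q['centre'],q['score']) for q in r[:2]],'tcp',proj(p,T),'tip',proj(p,T+8*R[:,2]),'dialtop if 119',proj(p,[545,-309,119]),'grip',proj(p,[545,-309,103]))
    r=cams.regions_of(p,'dial_grip');print('  box',[(q['box'],q['score']) for q in r[:2]])
for a,b in(("scene","wrist"),("scene","top")):
    ra,rb=cams.place_of(P[a],'dial_grip'),cams.place_of(P[b],'dial_grip')
    if ra and rb: print(a,b,tri([(P[a],ra[0]['centre']),(P[b],rb[0]['centre'])]))
cv2.imwrite('pics/w3.png',cv2.resize(P['wrist']['img'][180:460,180:460,::-1],(600,600),interpolation=cv2.INTER_CUBIC))
E
```

```text
scene [([232.0, 307.1], 0.76), ([254.3, 277.9], 0.18)] tcp [232.  308.2] tip [232.5 310.5] dialtop if 119 [230.3 302.2] grip [231.3 306.8]
  box [([222.2, 300.5, 240.8, 319.3], 0.79), ([382.0, 218.8, 420.1, 271.5], 0.65)]
top [([356.5, 234.8], 0.58), ([482.1, 314.2], 0.57)] tcp [435.4 259.2] tip [434.8 259.3] dialtop if 119 [438.  258.7] grip [436.6 259. ]
  box []
wrist [([313.7, 293.5], 0.76)] tcp [318.  286.5] tip [318.  280.5] dialtop if 119 [314.6 308. ] grip [315.  293.1]
  box [([266.7, 244.1, 358.4, 323.8], 0.98), ([0.7, 62.6, 53.6, 156.3], 0.45)]
scene wrist [ 545.9 -309.   102.1]
scene top [ 554.5 -179.5   23.5]
```

View pics/w3.png

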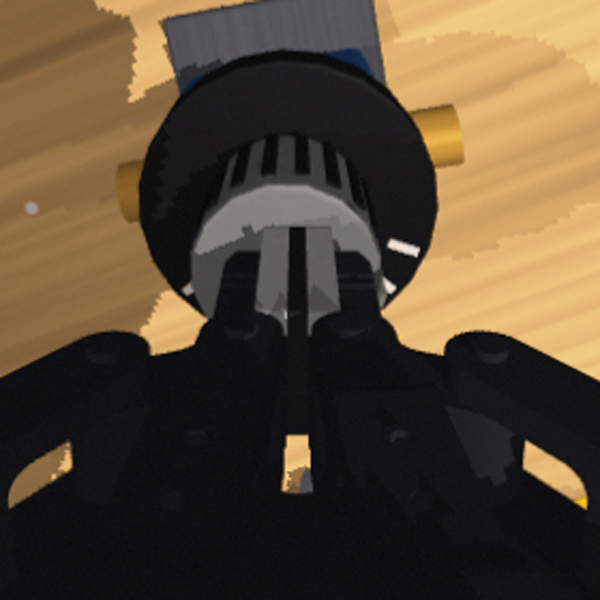

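```bash
python3 - <<'E'
from h import *
np.set_printoptions(precision=1,suppress=True)
p=cams.snapshot('wrist')
s=status.state();T=s['ee_pos'];R=s['tcp_rot']
print(R.T@(p['origin']-T))
for z in(8,0,-5,-11,-14,-20,-25):
    print(z,'shut near/far',*[proj(p,T+R@[x,0,z]) for x in(-11,11)],'open',*[proj(p,T+R@[x,y,z]) for x in(-11,11) for y in(42.5,-42.5)])
E
cat > /dev/null
```

```text
[  69.6    0.1 -165.3]
8 shut near/far [318.  299.9] [318.1 260.4] open [398.5 300. ] [237.6 299.9] [401.1 260.5] [235.  260.4]
0 shut near/far [318.  306.7] [318.1 265.7] open [401.9 306.8] [234.1 306.7] [404.8 265.7] [231.3 265.6]
-5 shut near/far [318.  311.2] [318.1 269.2] open [404.2 311.3] [231.8 311.2] [407.2 269.3] [228.8 269.2]
-11 shut near/far [318. 317.] [318.  273.7] open [407.2 317.1] [228.9 317. ] [410.4 273.8] [225.7 273.7]
-14 shut near/far [318. 320.] [318. 276.] open [408.7 320.1] [227.3 320. ] [412.  276.1] [224. 276.]
-20 shut near/far [318.  326.4] [318. 281.] open [412.  326.5] [224.  326.4] [415.5 281.1] [220.5 281. ]
-25 shut near/far [318.  332.1] [318.  285.5] open [414.8 332.2] [221.1 332.1] [418.6 285.6] [217.4 285.5]
```

```bash
python3 -m handwheel '[0,0,0.5,0,0,0,0, 0,0,0,0,0,0,0, 0,0,0,0,0,0,0, 0,0,0,0,0,0,0, 0,0,0,0,0,0,0]'
python3 -m handwheel '[0,0,0,0,0,0,0, 0,0,0,0,0,0,0, 0,0,0,0,0,0,0, 0,0,0,0,0,0,0, 0,0,0,0,0,0,0]'
python3 -m handwheel '[0.0,-0.1,-0.8,0,0,0,0, 0,0,-0.8,0,0,0,0, 0,0,-0.7,0,0,0,0, 0,0,-0.7,0,0,0,0, 0,0,0,0,0,0,0]'
python3 - <<'E'
from h import *
p=cams.snapshot('wrist');q=cams.snapshot('scene')
cv2.imwrite('pics/m4.png',np.vstack([cv2.resize(p['img'][160:400,140:500,::-1],(600,400)),cv2.resize(q['img'][280:330,160:310,::-1],(600,200))]))
E
```

```text
time: 6.05
ee_pos: [544.5, -307.0, 101.0]
tcp_rot: [[-0.928, 0.372, -0.0], [0.372, 0.928, 0.0], [0.001, 0.0, -1.0]]
ft_force: [-0.2, -0.3, -0.9]
finger_gap: 72.3
grip_force: 0.0
time: 6.55
ee_pos: [544.7, -307.1, 101.4]
tcp_rot: [[-0.928, 0.372, -0.0], [0.372, 0.928, -0.0], [0.0, -0.0, -1.0]]
ft_force: [0.2, 1.2, -0.4]
finger_gap: 85.3
grip_force: 0.0
time: 7.05
ee_pos: [543.8, -307.4, 69.6]
tcp_rot: [[-0.928, 0.372, -0.002], [0.372, 0.928, 0.002], [0.003, 0.001, -1.0]]
ft_force: [1.0, 0.6, -0.1]
finger_gap: 85.4
grip_force: 0.0
```

View pics/m4.png

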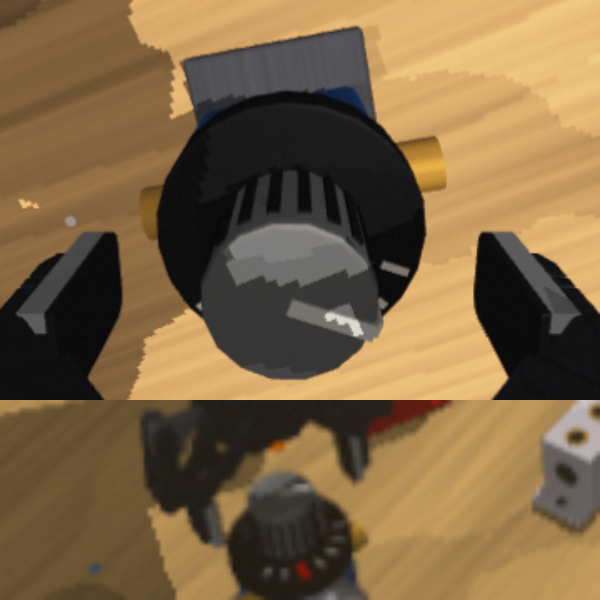

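```bash
python3 -m handwheel '[0,0,-0.6,0,0,0,0, 0,0,0,0,0,0,1, 0,0,0,0,0,0,1, 0,0,0,0,0,0,1, 0,0,0,0,0,0,1]'
python3 -m handwheel '[0,0,0,0,0,0,1, 0,0,0,0,0,0,1, 0,0,0,0,0,0,1, 0,0,0,0,0,0,1, 0,0,0,0,0,0,1]'
```

```text
time: 7.65
ee_pos: [544.4, -309.7, 66.4]
tcp_rot: [[-0.928, 0.372, -0.0], [0.372, 0.928, -0.003], [-0.001, -0.003, -1.0]]
ft_force: [-3.7, -3.3, 3.2]
finger_gap: 38.4
grip_force: 60.3
time: 8.15
ee_pos: [544.5, -309.7, 66.4]
tcp_rot: [[-0.928, 0.372, -0.0], [0.372, 0.928, -0.002], [-0.001, -0.002, -1.0]]
ft_force: [-3.8, -3.5, 3.2]
finger_gap: 38.3
grip_force: 60.3
```

```bash
python3 -m handwheel '[0,0,0,0,0,-0.14,1, 0,0,0,0,0,-0.14,1, 0,0,0,0,0,-0.14,1, 0,0,0,0,0,-0.14,1, 0,0,0,0,0,-0.14,1]'
python3 -m handwheel '[0,0,0,0,0,-0.14,1, 0,0,0,0,0,-0.14,1, 0,0,0,0,0,-0.14,1, 0,0,0,0,0,-0.14,1, 0,0,0,0,0,-0.14,1]'
python3 -m handwheel '[0,0,0,0,0,0,1, 0,0,0,0,0,0,1, 0,0,0,0,0,0,1, 0,0,0,0,0,0,0, 0,0,0,0,0,0,0]'
python3 -m handwheel '[0,0,0,0,0,0,0, 0,0,0,0,0,0,0, 0,0,0,0,0,0,0, 0,0,3,0,0,0,0, 0,0,3,0,0,0,0]'
python3 -m handwheel '[0,0,3,0,0,0,0, 0,0,3,0,0,0,0, 0,0,2,0,0,0,0, 0,0,0,0,0,0,0, 0,0,0,0,0,0,0]'
python3 - <<'E'
from h import *
p=cams.snapshot('wrist');print(p['origin'],proj(p,[545,-309,119]))
u,v=np.round(proj(p,[545,-309,100])).astype(int)
c=p['img'][v-60:v+60,u-70:u+70,::-1];cv2.imwrite('pics/c5.png',cv2.resize(c,None,fx=5,fy=5,interpolation=cv2.INTER_CUBIC));print(u,v)
E
```

```text
time: 8.65
ee_pos: [544.8, -309.2, 66.3]
tcp_rot: [[-0.465, 0.885, 0.001], [0.885, 0.465, -0.002], [-0.002, -0.0, -1.0]]
ft_force: [-1.3, -1.1, 2.9]
finger_gap: 38.7
grip_force: 60.7
time: 9.15
ee_pos: [545.4, -309.2, 66.4]
tcp_rot: [[0.214, 0.977, 0.002], [0.977, -0.214, -0.002], [-0.002, 0.002, -1.0]]
ft_force: [1.0, -1.3, 1.5]
finger_gap: 38.6
grip_force: 60.6
time: 9.65
ee_pos: [543.9, -307.1, 64.5]
tcp_rot: [[0.207, 0.978, -0.002], [0.978, -0.207, 0.002], [0.002, -0.002, -1.0]]
ft_force: [-0.4, -0.1, -0.5]
finger_gap: 66.4
grip_force: 0.0
time: 10.15
ee_pos: [543.7, -307.3, 124.7]
tcp_rot: [[0.208, 0.978, -0.003], [0.978, -0.208, 0.002], [0.002, -0.003, -1.0]]
ft_force: [0.6, -0.4, 0.8]
finger_gap: 85.3
grip_force: 0.0
time: 10.65
ee_pos: [544.6, -308.1, 205.2]
tcp_rot: [[0.208, 0.978, 0.0], [0.978, -0.208, -0.0], [-0.0, 0.0, -1.0]]
ft_force: [0.3, -0.5, -0.4]
finger_gap: 85.0
grip_force: 0.0
[ 558.30066623 -240.37662951  370.51914016] [320.0977404  240.64877658]
320 234
```

View pics/c5.png

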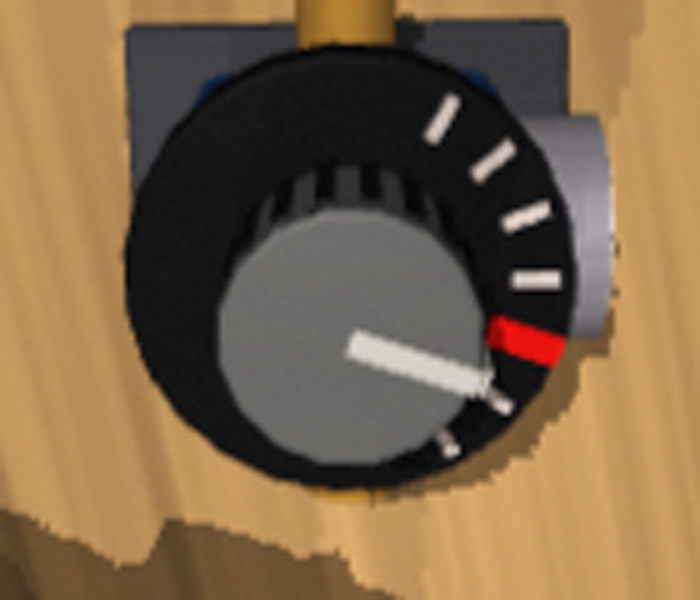

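```bash
python3 -m handwheel '[0.9,4,0,0,0,0,0, 0.9,4,0,0,0,0,0, 0.9,4,0,0,0,0,0, 0.9,4,0,0,0,0,0, 0.9,3.5,0,0,0,0,0]'
python3 - <<'E'
from h import *
np.set_printoptions(precision=1,suppress=True)
P={n:cams.snapshot(n) for n in("wrist","top")}
def hull(n,t,z):
    p=P[n];r=cams.regions_of(p,t)
    if not r: print(n,t,'none');return
    m=r[0]['mask'].astype(np.uint8);c=max(cv2.findContours(m,0,cv2.CHAIN_APPROX_NONE)[0],key=cv2.contourArea)[:,0]
    X=np.array([atz(p,q,z)[:2] for q in c],np.float32);b=cv2.minAreaRect(X)
    print(n,t,round(r[0]['score'],2),r[0]['box'],'rect@',z,b)
for n in P:
    for t in('mblock','fixture','pad'):
        r=cams.place_of(P[n],t);print(n,t,[(q['centre'],round(q['score'],2)) for q in r[:2]], atz(P[n],r[0]['centre'],{'mblock':25,'fixture':0,'pad':40}[t]) if r else '')
    hull(n,'mblock',25);hull(n,'fixture',12)
a,b=[cams.place_of(P[n],'mblock')[0]['centre'] for n in P];print(tri([(P['wrist'],a),(P['top'],b)]))
p=P['wrist'];save(p,'w6.png')
# top-camera yellow lines on plate
im=P['top']['img'];hsv=cv2.cvtColor(im,cv2.COLOR_RGB2HSV);print('yellow px',[tuple(hsv[v,u]) for u,v in((270,252),(285,238))])
E
```

```text
time: 11.2
ee_pos: [588.7, -110.7, 203.2]
tcp_rot: [[0.208, 0.978, -0.003], [0.978, -0.208, 0.002], [0.001, -0.004, -1.0]]
ft_force: [0.3, -0.5, 0.3]
finger_gap: 86.0
grip_force: 0.0
wrist mblock [([351.2, 199.5], 0.8)] [ 621.6 -102.3   25. ]
wrist fixture [] 
wrist pad [] 
wrist mblock 0.55 [325.5, 153.8, 380.2, 240.5] rect@ 25 ((623.08154296875, -102.26222229003906), (42.5412712097168, 80.56648254394531), 1.057886004447937)
wrist fixture 0.73 [186.2, 0.0, 322.9, 72.5] rect@ 12 ((564.525146484375, 55.5981330871582), (57.47962951660156, 120.00770568847656), 78.03409576416016)
top mblock [] 
top fixture [([267.7, 248.6], 0.95)] [587.1 156.1   0. ]
top pad [([253.7, 241.9], 0.42), ([448.5, 213.8], 0.25)] [603.8 191.5  40. ]
top mblock none
top fixture 0.66 [350.2, 280.9, 378.6, 297.4] rect@ 12 ((468.82470703125, -125.54872131347656), (75.81038665771484, 36.06465530395508), 67.0602035522461)Traceback (most recent call last):
  File "<stdin>", line 14, in <module>
IndexError: list index out of range
```

```bash
python3 - <<'E'
from h import *
np.set_printoptions(precision=1,suppress=True)
p=cams.snapshot('wrist');r=cams.regions_of(p,'mblock')[0]
m=r['mask'].astype(np.uint8);hsv=cv2.cvtColor(p['img'],cv2.COLOR_RGB2HSV)
m=cv2.erode(m,np.ones((3,3)));
br=((hsv[...,1]>80)&(m>0)).astype(np.uint8)
n,l,st,ce=cv2.connectedComponentsWithStats(cv2.morphologyEx(br,cv2.MORPH_CLOSE,np.ones((5,5))))
for i in range(1,n):
    if st[i,4]>8: print(ce[i],st[i,4],atz(p,ce[i],50),atz(p,ce[i],0))
x0,y0,x1,y1=[int(round(v)) for v in r['box']]
a=cv2.resize(p['img'][y0-25:y1+25,x0-35:x1+35,::-1],(520,600),interpolation=cv2.INTER_CUBIC);print(r['box'],x0-35,y0-25,(x1-x0+70)/520,(y1-y0+50)/600)
b=cv2.resize(p['img'][0:90,160:350,::-1],None,fx=1.47,fy=1.47,interpolation=cv2.INTER_CUBIC)
o=np.zeros((600,800,3),np.uint8);o[:,:520]=a;o[:b.shape[0],520:520+b.shape[1]]=b[:,:280];cv2.imwrite('pics/m7.png',o)
E
```

```text
[349.2 188.5] 185 [621.8 -91.5  50. ] [624.7 -98.6   0. ]
[355.6 218.5] 172 [ 622.5 -119.7   50. ] [ 625.5 -131.2    0. ]
[322.9, 151.2, 376.3, 238.4] 288 126 0.23653846153846153 0.22833333333333333
```

View pics/m7.png

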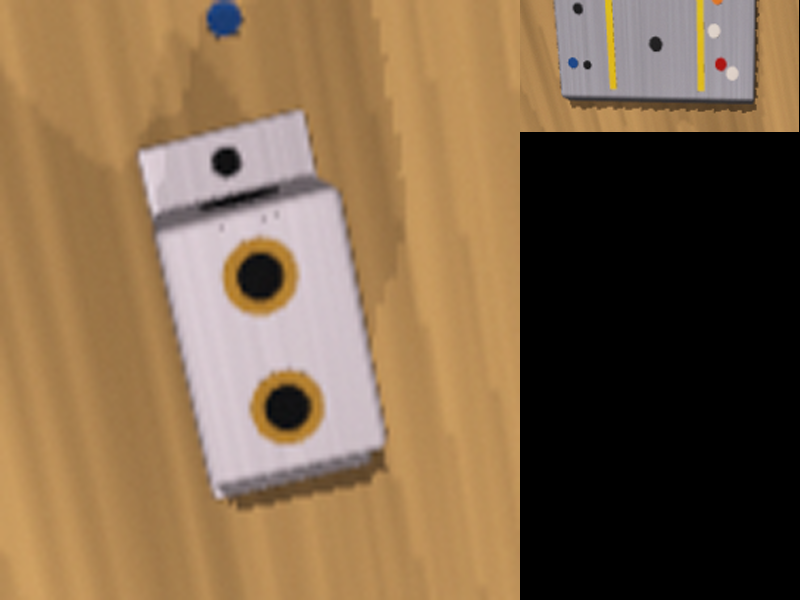

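```bash
python3 -m handwheel '[1.1,0.3,-2,0,0,0.08,0, 1.1,0.2,-2,0,0,0.08,0, 1.1,0,-2,0,0,0.07,0, 0,0,-2,0,0,0,0, 0,0,0,0,0,0,0]'
python3 - <<'E'
from h import *
np.set_printoptions(precision=1,suppress=True)
p=cams.snapshot('wrist');s=status.state();print(s['ee_pos'],s['tcp_rot'][:,0],s['ft_force'])
r=cams.regions_of(p,'mblock')[0];m=r['mask'].astype(np.uint8);hsv=cv2.cvtColor(p['img'],cv2.COLOR_RGB2HSV)
m=cv2.erode(m,np.ones((3,3)));br=((hsv[...,1]>80)&(m>0)).astype(np.uint8)
n,l,st,ce=cv2.connectedComponentsWithStats(cv2.morphologyEx(br,cv2.MORPH_CLOSE,np.ones((5,5))))
for i in range(1,n):
    if st[i,4]>40: print(ce[i],st[i,4],atz(p,ce[i],50))
# fixture from top: plate yellow lines
q=cams.snapshot('top');h=cv2.cvtColor(q['img'],cv2.COLOR_RGB2HSV)
yl=((h[...,0]>18)&(h[...,0]<32)&(h[...,1]>110)&(h[...,2]>110)).astype(np.uint8)
c=[proj(q,[x,y,12]) for x,y in((0,0),)]
M=np.zeros_like(yl);M[215:282,225:320]=1;gray=((h[...,1]<60)&(M>0)).astype(np.uint8)
n,l,st,ce=cv2.connectedComponentsWithStats(cv2.morphologyEx(gray,cv2.MORPH_CLOSE,np.ones((7,7))))
k=1+st[1:,4].argmax();pl=(l==k).astype(np.uint8);c=max(cv2.findContours(pl,0,cv2.CHAIN_APPROX_NONE)[0],key=cv2.contourArea)[:,0]
print('plate rect',cv2.minAreaRect(np.array([atz(q,a,12)[:2] for a in c],np.float32)))
yy=yl&cv2.erode(pl,np.ones((5,5)))
n,l,st,ce=cv2.connectedComponentsWithStats(yy)
for i in range(1,n):
    if st[i,4]>12:
        v,u=np.where(l==i);X=np.array([atz(q,(a,b),12)[:2] for a,b in zip(u,v)],np.float32);print('yl',st[i,4],X.min(0),X.max(0),cv2.fitLine(X,cv2.DIST_HUBER,0,.01,.01).ravel().round(3))
E
```

```text
time: 12.5
ee_pos: [620.6, -107.3, 121.9]
tcp_rot: [[-0.02, 1.0, -0.006], [1.0, 0.02, 0.002], [0.002, -0.006, -1.0]]
ft_force: [-0.5, -0.4, -1.1]
finger_gap: 85.6
grip_force: 0.0
[ 621.5 -107.7  123.9] [-0.  1.  0.] [-0.4 -0.2  0.4]
[322.2 223.5] 291 [621.8 -91.7  50. ]
[322.2 262.6] 271 [ 622.4 -119.8   50. ]
plate rect ((587.2448120117188, 147.3125762939453), (238.320068359375, 119.88368225097656), 76.99117279052734)
yl 74 [589.   33.5] [622.8 174. ] [  0.2   1.  605.2 103.8]
yl 72 [534.7  45.6] [568.4 188.7] [  0.2   1.  552.5 116.6]
```

```bash
python3 -m handwheel '[0.05,0.2,-2.6,0,0,0,0, 0,0,-2.6,0,0,0,0, 0,0,-2.6,0,0,0,0, 0,0,-2.6,0,0,0,0, 0,0,-2.5,0,0,0,0]'
python3 -m handwheel '[0,0,0,0,0,0,0, 0,0,0,0,0,0,1, 0,0,0,0,0,0,1, 0,0,0,0,0,0,1, 0,0,0,0,0,0,1]'
python3 -m handwheel '[0,0,0,0,0,0,1, 0,0,0,0,0,0,1, 0,0,0,0,0,0,1, 0,0,0,0,0,0,1, 0,0,0,0,0,0,1]'
python3 - <<'E'
from h import *
np.set_printoptions(precision=2,suppress=True)
q=cams.snapshot('top');h=cv2.cvtColor(q['img'],cv2.COLOR_RGB2HSV)
yl=((h[...,0]>18)&(h[...,0]<32)&(h[...,1]>110)&(h[...,2]>110))
for (x,y) in((605.2,103.8),(552.5,116.6)):
    pts=[]
    for a in np.arange(-65,66,2.):
        X=np.array([x,y])+a*np.array([.208,.978])
        w=[];o=[]
        for d in np.arange(-9,9.1,.5):
            Y=X+d*np.array([.978,-.208]);u,v=proj(q,[*Y,12]);g=cv2.getRectSubPix(h[...,1].astype(np.float32),(1,1),(float(u),float(v)))[0,0]
            w.append(max(0,g-60));o.append(d)
        w=np.array(w)
        if w.sum()>300: pts.append(X+np.array([.978,-.208])*(w@o/w.sum()))
    pts=np.array(pts,np.float32);f=cv2.fitLine(pts,cv2.DIST_HUBER,0,.01,.01).ravel();f=f*np.sign(f[1]) if f[1]<0 else f;print(len(pts),f,np.degrees(np.arctan2(f[1],f[0])))
# blue housing / pad
for t in('pad','fixture'):
  for n in('scene','top'):
    p=q if n=='top' else cams.snapshot('scene');r=cams.place_of(p,t);print(t,n,[(c['centre'],round(c['score'],2),atz(p,c['centre'],40 if t=='pad' else 0)) for c in r[:1]])
E
```

```text
time: 13.15
ee_pos: [624.5, -106.7, -2.6]
tcp_rot: [[-0.02, 1.0, 0.003], [1.0, 0.02, -0.001], [-0.001, 0.003, -1.0]]
ft_force: [0.0, -0.1, 0.5]
finger_gap: 85.5
grip_force: 0.0
time: 13.65
ee_pos: [624.6, -106.7, -1.4]
tcp_rot: [[-0.02, 1.0, 0.003], [1.0, 0.02, -0.001], [-0.001, 0.003, -1.0]]
ft_force: [-1.0, 0.3, 7.1]
finger_gap: 39.0
grip_force: 62.9
time: 14.15
ee_pos: [624.6, -106.7, -1.3]
tcp_rot: [[-0.02, 1.0, 0.003], [1.0, 0.02, -0.001], [-0.001, 0.003, -1.0]]
ft_force: [-0.8, 0.2, 7.9]
finger_gap: 39.1
grip_force: 62.8
66 [  0.22   0.97 609.12 120.55] 77.02057
66 [  0.23   0.97 553.26 119.1 ] 76.98426
pad scene [([355.2, 225.1], 0.49, array([587.22, 201.8 ,  40.  ]))]
pad top [([254.8, 244.8], 0.48, array([595.6 , 188.48,  40.  ]))]
fixture scene [([347.4, 243.2], 0.92, array([588.5 , 154.91,   0.  ]))]
fixture top [([269.1, 249.1], 0.67, array([585.55, 152.07,   0.  ]))]
```

```bash
python3 -m handwheel '[0,0,2,0,0,0,1, 0,0,2.5,0,0,0,1, 0,0,2,0,0,0,1, 0,0,0,0,0,0,1, 0,0,0,0,0,0,1]'
python3 -m handwheel '[-0.7,4.1,0,0,0,-0.087,1, -0.7,4.1,0,0,0,-0.08,1, -0.7,4.1,0,0,0,-0.08,1, -0.6,4.1,0,0,0,0,1, -0.6,4.1,0,0,0,0,1]'
python3 -m handwheel '[-0.6,3,0,0,0,0,1, 0,0,0,0,0,0,1, 0,0,0,0,0,0,1, 0,0,0,0,0,0,1, 0,0,0,0,0,0,1]'
python3 - <<'E'
from h import *
np.set_printoptions(precision=2,suppress=True)
p=cams.snapshot('wrist');s=status.state();T=s['ee_pos'];print(T,s['tcp_rot'],s['ft_force'],s['finger_gap'])
save(p,'w8.png')
E
```

```text
time: 15.0
ee_pos: [623.1, -106.1, 61.3]
tcp_rot: [[-0.02, 1.0, 0.0], [1.0, 0.02, -0.0], [-0.0, 0.0, -1.0]]
ft_force: [0.3, -0.1, -3.3]
finger_gap: 39.3
grip_force: 61.8
time: 15.5
ee_pos: [588.2, 100.3, 59.3]
tcp_rot: [[0.226, 0.974, -0.003], [0.974, -0.226, 0.0], [-0.001, -0.003, -1.0]]
ft_force: [0.1, 0.1, -2.8]
finger_gap: 39.2
grip_force: 61.7
time: 16.0
ee_pos: [584.2, 127.6, 60.8]
tcp_rot: [[0.227, 0.974, -0.001], [0.974, -0.227, -0.0], [-0.0, -0.001, -1.0]]
ft_force: [-0.6, 0.3, -3.5]
finger_gap: 39.1
grip_force: 61.7
[584.28 127.65  61.01] [[ 0.23  0.97 -0.  ]
 [ 0.97 -0.23 -0.  ]
 [-0.   -0.   -1.  ]] [ 0.5   0.34 -3.62] 38.751683191405036
```

View pics/w8.png

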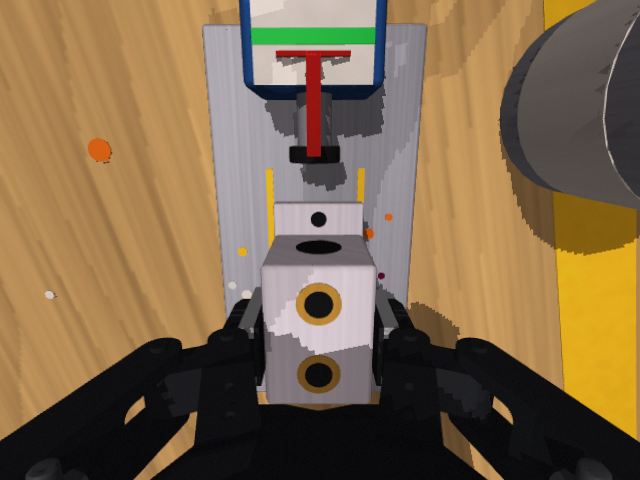

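```bash
python3 -m handwheel '[-0.15,0.03,-1.5,0,0,0,1, 0,0,-1.5,0,0,0,1, 0,0,-1.5,0,0,0,1, 0.25,0.97,0,0,0,0,1, 0.25,0.97,0,0,0,0,1]'
python3 -m handwheel '[0,0,-0.3,0,0,0,1, 0,0,-0.2,0,0,0,1, 0,0,-0.1,0,0,0,1, 0,0,0,0,0,0,1, 0,0,0,0,0,0,1]'
```

```text
time: 16.55
ee_pos: [587.2, 149.1, 15.3]
tcp_rot: [[0.226, 0.974, -0.002], [0.974, -0.226, 0.0], [-0.0, -0.002, -1.0]]
ft_force: [0.4, -0.9, -3.3]
finger_gap: 39.2
grip_force: 61.5
time: 17.05
ee_pos: [587.9, 148.4, 10.7]
tcp_rot: [[0.225, 0.974, 0.001], [0.974, -0.225, 0.0], [0.0, 0.001, -1.0]]
ft_force: [-0.5, -0.3, -2.7]
finger_gap: 39.1
grip_force: 61.6
```

```bash
cat > ptr.py <<'E'
from h import *
np.set_printoptions(precision=2,suppress=True)
p=cams.snapshot('wrist');s=status.state();T=s['ee_pos'];d=np.array([.2247,.9744]);n=np.array([-.9744,.2247])
print('s',d@T[:2],'lat',n@T[:2],'z',T[2],'F d,n,z',d@s['ft_force'][:2],n@s['ft_force'][:2],s['ft_force'][2],'yaw',np.degrees(np.arctan2(s['tcp_rot'][1,0],s['tcp_rot'][0,0])),'tilt',s['tcp_rot'][:,2])
h=cv2.cvtColor(p['img'],cv2.COLOR_RGB2HSV).astype(int)
red=((h[...,0]<8)|(h[...,0]>172))&(h[...,1]>150)&(h[...,2]>60);red[:,:240]=0;red[:,400:]=0;red[300:]=0
rows=np.where(red.sum(1)>40)[0];print('bar rows',rows)
g=(abs(h[...,0]-65)<15)&(h[...,1]>120)&(h[...,2]>60);gr=np.where(g[:, 240:400].sum(1)>20)[0];print('green rows',gr)
y=(abs(h[...,0]-24)<6)&(h[...,1]>150)&(h[...,2]>100)
E
python3 -m handwheel '[0,0,-0.2,0,0,0,1, 0,0,-0.2,0,0,0,1, 0,0,0,0,0,0,1, 0,0,0,0,0,0,1, 0,0,0,0,0,0,1]'; python3 ptr.py
```

```text
time: 17.55
ee_pos: [588.0, 148.4, 10.6]
tcp_rot: [[0.225, 0.974, 0.0], [0.974, -0.225, -0.0], [-0.0, 0.0, -1.0]]
ft_force: [-14.9, -2.1, 28.3]
finger_gap: 39.2
grip_force: 65.7
s 276.75012064318366 lat -539.5823883507672 z 10.59102783939192 F d,n,z -3.9961195382698373 14.101200782727984 28.4537018605234 yaw 77.00355003125121 tilt [ 0. -0. -1.]
bar rows [91 92 93 94 95 96 97 98]
green rows [58 59 60 61 62 63 64 65 66 67 68 69 70 71 72 73 74 75 76 77 78 79 80]
```

```bash
python3 -m handwheel '[0,0,-0,0,0,0,1, 0,0,0.3,0,0,0,1, 0,0,0,0,0,0,1, 0,0,0,0,0,0,1, 0,0,0,0,0,0,1]'; python3 ptr.py
```

```text
time: 18.1
ee_pos: [588.5, 148.4, 10.6]
tcp_rot: [[0.225, 0.974, 0.001], [0.974, -0.225, -0.0], [0.0, 0.001, -1.0]]
ft_force: [-2.9, -0.3, 8.4]
finger_gap: 38.9
grip_force: 63.2
s 276.87998431328896 lat -540.1411856286625 z 10.644360228784858 F d,n,z -0.4759829359086084 3.10161089988022 9.198665359833926 yaw 76.99401923509998 tilt [ 0. -0. -1.]
bar rows [91 92 93 94 95 96 97 98]
green rows [58 59 60 61 62 63 64 65 66 67 68 69 70 71 72 73 74 75 76 77 78 79 80 81]
```

```bash
python3 -m handwheel '[0,0,0.07,0,0,0,1, 0.05,0.2,0,0,0,0,1, 0.05,0.2,0,0,0,0,1, 0.06,0.24,0,0,0,0,1, 0,0,0,0,0,0,1]'; python3 ptr.py
```

```text
time: 18.65
ee_pos: [590.2, 154.3, 10.6]
tcp_rot: [[0.225, 0.974, 0.001], [0.974, -0.225, -0.001], [-0.001, 0.001, -1.0]]
ft_force: [0.0, -3.7, 6.6]
finger_gap: 39.3
grip_force: 62.6
s 282.98095432700677 lat -540.4703521482725 z 10.66212219341036 F d,n,z -3.2042947465661986 0.15306569156547656 4.466892019049425 yaw 76.98574367701438 tilt [ 0. -0. -1.]
bar rows [115 116 117 118 119 120 121]
green rows [ 82  83  84  85  86  87  88  89  90  91  92  93  94  95  96  97  98  99
 100 101 102 103]
```

```bash
python3 -m handwheel '[0.05,0.2,0,0,0,0,1, 0.05,0.2,0,0,0,0,1, 0,0,0,0,0,0,1, 0,0,0,0,0,0,1, 0,0,0,0,0,0,1]'; python3 ptr.py
```

```text
time: 19.2
ee_pos: [591.1, 157.8, 10.6]
tcp_rot: [[0.225, 0.974, 0.001], [0.974, -0.225, -0.002], [-0.001, 0.001, -1.0]]
ft_force: [-1.9, -6.1, 6.2]
finger_gap: 39.3
grip_force: 62.9
s 286.5434068384631 lat -540.4809859451807 z 10.644611944636603 F d,n,z -5.199514958026808 0.15311043181023698 5.6206783930074256 yaw 76.98941854456733 tilt [ 0. -0. -1.]
bar rows [125 126 127 128 129 130 131]
green rows [ 95  96  97  98  99 100 101 102 103 104 105 106 107 108 109 110 111 112
 113 114 115 116]
```

```bash
python3 -m handwheel '[0.05,0.2,0,0,0,0,1, 0.05,0.2,0,0,0,0,1, 0.05,0.2,0,0,0,0,1, 0,0,0,0,0,0,1, 0,0,0,0,0,0,1]'; python3 ptr.py
```

```text
time: 19.75
ee_pos: [592.0, 161.8, 10.7]
tcp_rot: [[0.225, 0.974, -0.001], [0.974, -0.225, -0.004], [-0.004, 0.0, -1.0]]
ft_force: [-4.5, -13.9, 9.5]
finger_gap: 39.2
grip_force: 63.3
s 290.6684689201552 lat -540.4619922900007 z 10.655746813278668 F d,n,z -14.090123801775238 1.486830965569097 9.288970262346488 yaw 76.98842355932675 tilt [-0. -0. -1.]
bar rows [126 127 128 129 130 131]
green rows [111 112 113 114 115 116 117 118 119 120 121 122 123 124 125 126 127 128
 129 130 131]
```

```bash
python3 -m handwheel '[0.03,0.14,0,0,0,0,1, 0.03,0.14,0,0,0,0,1, 0,0,0,0,0,0,1, 0,0,0,0,0,0,1, 0,0,0,0,0,0,1]'; python3 ptr.py
python3 - <<'E'
from h import *
np.set_printoptions(precision=1,suppress=True)
p=cams.snapshot('wrist');h=cv2.cvtColor(p['img'],cv2.COLOR_RGB2HSV).astype(int)
y=((abs(h[...,0]-24)<6)&(h[...,1]>150)&(h[...,2]>100))
for v in range(205,330,20):
    u=np.where(y[v,220:420])[0]+220;X=[round(float(np.array([-.9744,.2247])@atz(p,(a,v),12)[:2]),1) for a in u]
    print(v,u,X)
save(p,'w9.png')
E
```

```text
time: 20.3
ee_pos: [592.3, 163.4, 10.7]
tcp_rot: [[0.225, 0.974, -0.002], [0.974, -0.225, -0.006], [-0.006, -0.0, -1.0]]
ft_force: [-6.9, -18.0, 10.5]
finger_gap: 39.2
grip_force: 63.6
s 292.38507920822957 lat -540.4751010660073 z 10.746859533220098 F d,n,z -18.986035125484875 1.6362461919074036 11.244688406264988 yaw 76.98693099642861 tilt [-0.   -0.01 -1.  ]
bar rows [126 127 128 129 130 131]
green rows [118 119 120 121 122 123 124 125 126 127 128 129 130 131 132 133 134 135
 136 137 138]
205 [] []
225 [] []
245 [] []
265 [255 256 257 258 259 260 261] [-508.9, -509.4, -509.9, -510.4, -510.9, -511.4, -511.8]
285 [256 257 258 259 260] [-508.9, -509.4, -509.9, -510.4, -510.9]
305 [296] [-528.5]
325 [] []
```

```bash
python3 -m handwheel '[-0.1,0.02,0.05,0,0,0,1, -0.1,0.02,0,0,0,0,1, -0.05,0.01,0,0,0,0,1, 0,0,0,0,0,0,1, 0,0,0,0,0,0,1]'; python3 ptr.py
python3 - <<'E'
from h import *
np.set_printoptions(precision=1,suppress=True)
N=np.array([-.9744,.2247]);D=np.array([.2247,.9744])
p=cams.snapshot('wrist');h=cv2.cvtColor(p['img'],cv2.COLOR_RGB2HSV).astype(int)
y=((abs(h[...,0]-24)<6)&(h[...,1]>130)&(h[...,2]>60))
for v in range(255,300,10):
    u=np.where(y[v,220:280])[0]+220; w=np.where(y[v,350:430])[0]+350
    print(v,[round(float(N@atz(p,(a,v),12)[:2]),1) for a in (*u[[0,-1]],)] if len(u) else '',[round(float(N@atz(p,(a,v),12)[:2]),1) for a in (*w[[0,-1]],)] if len(w) else '')
r=cams.regions_of(p,'mblock')[0];print(r['score'],r['box']);m=r['mask']
for v in range(int(r['box'][1])+2,int(r['box'][3]),10):
    u=np.where(m[v])[0]; print(v,u[0],u[-1],[round(float(N@atz(p,(a,v),z)[:2]),1) for z in(20,62) for a in(u[0],u[-1])])
f=cams.place_of(p,'pad');print([(c['centre'],N@atz(p,c['centre'],40)[:2],c['score']) for c in f[:1]])
t=cams.place_of(p,'fixture');print([(c['centre'],N@atz(p,c['centre'],0)[:2],c['score']) for c in t[:1]])
g=(abs(h[...,0]-65)<15)&(h[...,1]>120)&(h[...,2]>60);v,u=np.where(g);k=(u>220)&(u<420)&(v<200);print('green band lat @62', [N@atz(p,(a,np.median(v[k])),62)[:2] for a in(u[k].min(),u[k].max())])
E
```

```text
time: 20.9
ee_pos: [592.1, 164.3, 10.8]
tcp_rot: [[0.226, 0.974, 0.003], [0.974, -0.226, -0.005], [-0.004, 0.004, -1.0]]
ft_force: [4.6, -15.6, -0.3]
finger_gap: 39.2
grip_force: 62.1
s 293.11529939499155 lat -539.96937373358 z 10.789012136805727 F d,n,z -13.724486901055554 -7.5322296568959715 0.4321177429911086 yaw 76.93709492751921 tilt [ 0. -0. -1.]
bar rows [126 127 128 129 130 131]
green rows [120 121 122 123 124 125 126 127 128 129 130 131 132 133 134 135 136 137
 138 139 140]
255  
265 [-509.0, -511.9] 
275 [-508.7, -510.7] 
285 [-508.9, -510.4] 
295  
0.96 [260.8, 198.9, 376.2, 400.7]Traceback (most recent call last):
  File "<stdin>", line 11, in <module>
IndexError: index 0 is out of bounds for axis 0 with size 0
```

```bash
cat > lat.py <<'E'
from h import *
np.set_printoptions(precision=1,suppress=True)
N=np.array([-.9744,.2247])
p=cams.snapshot('wrist');h=cv2.cvtColor(p['img'],cv2.COLOR_RGB2HSV).astype(int)
L=lambda u,v,z:round(float(N@atz(p,(u,v),z)[:2]),1)
r=cams.regions_of(p,'mblock')[0];m=r['mask'];print(r['box'])
for v in range(int(r['box'][1])+4,int(r['box'][3])-4,12):
    u=np.where(m[v])[0]
    if len(u):print(v,u[0],u[-1],[L(a,v,z) for z in(20,62) for a in(u[0],u[-1])])
for n,z in(('pad',40),('fixture',0)):
    f=cams.place_of(p,n);print(n,[(c['centre'],L(*c['centre'],z),c['score']) for c in f[:1]])
g=(abs(h[...,0]-65)<15)&(h[...,1]>120)&(h[...,2]>60);v,u=np.where(g);k=(u>220)&(u<420)&(v<200);print('green lat',[L(a,np.median(v[k]),62) for a in(u[k].min(),u[k].max())])
b=cv2.cvtColor(p['img'],cv2.COLOR_RGB2HSV);mm=cv2.erode(m.astype(np.uint8),np.ones((3,3)));br=((b[...,1]>80)&(mm>0)).astype(np.uint8)
n,l,st,ce=cv2.connectedComponentsWithStats(cv2.morphologyEx(br,cv2.MORPH_CLOSE,np.ones((5,5))))
for i in range(1,n):
    if st[i,4]>100: print('port',ce[i],st[i,4],L(*ce[i],62),atz(p,ce[i],62))
E
python3 lat.py
```

```text
[261.0, 200.7, 375.6, 401.8]
204 274 362 [-519.7, -558.5, -524.8, -553.2]
216 274 363 [-519.5, -559.1, -524.7, -553.6]
228 274 362 [-519.3, -558.9, -524.5, -553.4]
240 274 363 [-519.1, -559.5, -524.4, -553.9]
252 269 368 [-516.7, -562.0, -522.6, -555.7]
264 263 374 [-513.7, -565.0, -520.4, -557.9]
276 261 376 [-512.5, -566.2, -519.5, -558.8]
288 262 376 [-512.7, -566.4, -519.7, -558.9]
300 262 375 [-512.4, -566.2, -519.5, -558.8]
312 263 374 [-512.6, -566.0, -519.6, -558.6]
324 264 373 [-512.8, -565.8, -519.8, -558.5]
336 265 373 [-513.1, -566.0, -520.0, -558.7]
348 265 372 [-512.8, -565.8, -519.8, -558.5]
360 266 371 [-513.0, -565.6, -519.9, -558.3]
372 266 372 [-512.7, -566.4, -519.7, -558.9]
384 266 372 [-512.5, -566.6, -519.5, -559.1]
396 267 370 [-512.7, -565.9, -519.7, -558.5]
pad [([311.7, 245.4], -536.5, 0.76)]
fixture []
green lat [-512.3, -563.4]
port [318.6 303.7] 996 -539.2 [594.6 178.8  62. ]
port [318.7 373.8] 881 -539.2 [588.2 151.2  62. ]
```

```bash
python3 -m handwheel '[-0.1,0.02,0,0,0,0,1, -0.05,0.01,0,0,0,0,1, 0,0,-0.04,0,0,0,1, 0,0,0,0,0,0,1, 0,0,0,0,0,0,1]'; python3 ptr.py; python3 lat.py | tail -4
```

```text
time: 21.75
ee_pos: [590.8, 164.8, 10.8]
tcp_rot: [[0.226, 0.974, 0.004], [0.974, -0.226, -0.005], [-0.004, 0.005, -1.0]]
ft_force: [3.3, -15.8, 2.1]
finger_gap: 39.1
grip_force: 62.4
s 293.30323606395115 lat -538.6467309113622 z 10.742506772173623 F d,n,z -14.192061222743847 -6.680503817385175 1.1245048346162885 yaw 76.9380440251729 tilt [ 0. -0. -1.]
bar rows [126 127 128 129 130 131]
green rows [121 122 123 124 125 126 127 128 129 130 131 132 133 134 135 136 137 138
 139 140]
fixture []
green lat [-512.1, -563.3]
port [318.6 303.7] 996 -537.8 [593.3 179.3  62. ]
port [318.4 373.8] 882 -537.7 [586.8 151.7  62. ]
```

```bash
python3 -m handwheel '[0.06,-0.01,-0.05,0,0,0,1, 0,0,0,0,0,0,1, 0,0,0,0,0,0,1, 0,0,0,0,0,0,1, 0,0,0,0,0,0,1]'; python3 ptr.py; python3 lat.py | tail -3
```

```text
time: 22.5
ee_pos: [590.8, 164.7, 10.7]
tcp_rot: [[0.226, 0.974, 0.002], [0.974, -0.226, -0.005], [-0.004, 0.003, -1.0]]
ft_force: [-0.4, -14.6, 8.1]
finger_gap: 39.5
grip_force: 63.0
s 293.2653828831402 lat -538.7182987110006 z 10.692498302947834 F d,n,z -15.44916576571811 -4.1229589991330755 6.824082804495412 yaw 76.95415275450098 tilt [ 0. -0. -1.]
bar rows [126 127 128 129 130 131]
green rows [121 122 123 124 125 126 127 128 129 130 131 132 133 134 135 136 137 138
 139 140]
green lat [-512.2, -563.3]
port [318.5 303.9] 1001 -537.9 [593.3 179.2  62. ]
port [318.7 373.9] 857 -537.9 [587.  151.6  62. ]
```

```bash
python3 -c "from cell import sign_off;print(sign_off())"
```

```text
the job is handed in; nothing more can be done
None
```

I turned the dial to the red 4, then set the manifold block flat, square and centred in the lane. The arm is still holding it with steady pressure of about 15 N, pad pressed in about 7.5 mm and the pointer in the green band, and I signed the job off in that state after about 22.5 s. On my first try at the dial, the fingers closed above it and touched its top lightly (about 3 N).

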